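# Put the capped reagent bottles back in their spill dishes

### The job

Put each of the four capped white bottles back into its own steel spill dish: round bottles in the round dishes, square ones in the square dishes, the larger bottle in the larger dish of its shape. Each must stand upright, flat on the floor of its dish; set them down gently without dropping or tipping them, and leave the open jar and the mortar where they are.

Things in the scene. Friction and masses are not known exactly. Their poses are not given: they have to be found in the camera images.
- large_round_bottle_mid (a point): Large round bottle: upright white plastic cylinder 56 mm in diameter with straight sides up to 60 mm, a short shoulder and a round blue screw cap 36 mm across; 90 mm tall in all, about 0.22 kg. This point is on its axis half-way up, 45 mm above its underside; z points up through the cap.
- small_round_bottle_mid (a point): Small round bottle: upright white plastic cylinder 38 mm in diameter with straight sides up to 44 mm, a short shoulder and a round blue screw cap 25 mm across; 70 mm tall in all, about 0.09 kg. This point is on its axis half-way up, 35 mm above its underside; z points up through the cap.
- large_square_bottle_mid (a point): Large square bottle: upright white plastic body 52 x 52 mm in plan with flat sides up to 64 mm and a round blue screw cap 36 mm across; 90 mm tall in all, about 0.22 kg. The x and y axes are square to its flat sides. This point is on its axis half-way up, 45 mm above its underside; z points up through the cap.
- small_square_bottle_mid (a point): Small square bottle: upright white plastic body 36 x 36 mm in plan with flat sides up to 46 mm and a round blue screw cap 25 mm across; 70 mm tall in all, about 0.09 kg. The x and y axes are square to its flat sides. This point is on its axis half-way up, 35 mm above its underside; z points up through the cap.
- large_round_dish: Spill dish for the large round bottle: shallow round steel dish, 80 mm across outside, 72 mm inside. Fixed to the bench, open on top; walls 4 mm thick, rim 12 mm above the bench, floor 4 mm thick (so the rim stands 8 mm above the floor). Origin at the centre of its underside, on the bench.
- small_round_dish: Spill dish for the small round bottle: shallow round steel dish, 62 mm across outside, 54 mm inside. Fixed to the bench, open on top; walls 4 mm thick, rim 12 mm above the bench, floor 4 mm thick (so the rim stands 8 mm above the floor). Origin at the centre of its underside, on the bench.
- large_square_dish: Spill dish for the large square bottle: shallow square steel dish, 76 x 76 mm outside, 68 x 68 mm inside; its x and y axes are square to its walls. Fixed to the bench, open on top; walls 4 mm thick, rim 12 mm above the bench, floor 4 mm thick (so the rim stands 8 mm above the floor). Origin at the centre of its underside, on the bench.
- small_square_dish: Spill dish for the small square bottle: shallow square steel dish, 60 x 60 mm outside, 52 x 52 mm inside; its x and y axes are square to its walls. Fixed to the bench, open on top; walls 4 mm thick, rim 12 mm above the bench, floor 4 mm thick (so the rim stands 8 mm above the floor). Origin at the centre of its underside, on the bench.
- open_jar: Bystander: open white plastic jar without a cap, 60 mm across and 60 mm tall, standing loose on the bench. Origin at the centre of its underside.
- mortar: Bystander: white porcelain mortar bowl, 84 mm across and 50 mm tall, standing loose on the bench. Origin at the centre of its underside.
There are look-alikes about, which are no part of the job. What is shaped like the part that bears small_round_bottle_mid but pink or turquoise is not meant.

How it is judged:
By the outcome, as a careful person would: the job done as asked, in the order asked, and still so for the second after the job is handed in, with the robot touching nothing.
It also fails if it takes over 106 s, if anything falls off the work surface, if the arm or the gripper's body presses on something with over 40 N, if the wrist force passes 120 N, or if a joint passes its speed limit or range.

### The arm

A 6-joint arm with a two-finger parallel gripper is mounted at the origin on the work surface. World frame = base frame: x ahead of the robot, y to its left, z up, the work surface at z = 0. Lengths are in m, angles in rad, forces in N, time in s.
With the tool pointing down it reaches from about 0.375 to 0.9 m from the base axis. Payload 3.1 kg.
Tool frame: the origin (TCP) lies at the very end of the fingers, on their centre line; the grasp point (between the pads) lies 19 mm behind it; z points along the fingers, y is the line along which they close (so a half turn about z gives the same grasp; the last joint's range is limited). The gripper opens to 87 mm and grips with 3 to 60 N. Pads are 19 mm wide; open, the fingers measure 117 mm over their backs; the gripper's body (75 mm by 190 mm) begins 51 mm behind the grasp point.
Start: joints at [-1.411, 0.527, 1.433, -0, 1.181, -0.178], TCP at [0.208, -0.589, 0.223] pointing down, gripper open.
Joint ranges: [-3.08, 3.08], [-0.75, 2.2], [0.22, 2.44], [-1.43, 4.57], [0, 2.65], [-2.85, 2.85]. Speed limits (rad/s): [2.79, 2.79, 3.14, 3.14, 3.14, 3.14].

### API

Orientations are given as a unit quaternion [x, y, z, w].
In Python, from rig import status, viewer, robot gives the robot as it stands.
- The arm moves only by the tool arm_command, never from a script. Its arguments are lists of equal length, an entry for each row: "delta_rot": the turn, a rotation vector about the tool's x, y, z in degrees, a list of three; "delta_pos": the shift along the tool's x, y, z in m, a list of three; "gripper": the closure, from -1 (fully open) to 1 (shut). In form: {"delta_rot": [[rx, ry, rz], ...], "delta_pos": [[dx, dy, dz], ...], "gripper": [gripper, ...]}. A call has 1 to 12 rows; each row is the pose to reach, as a shift and turn from the pose commanded when the call began, along the tool's axes at that moment; what a row does not reach only later rows make up. A row lasts 1/12 s, in which the tool goes at most 41.7 mm and 7.16 degrees, less where a joint would pass 70% of its speed; a pose out of reach is approached as far as the arm can. A call with a gripper value outside its range is refused whole. The fingers move at their own pace and stop on an object; "grip_force" is the grip in N (left out, the last holds). Time passes only in rows, so rows that repeat a pose let the fingers close. It gives the time, the measured TCP pose, the force, the opening and the grip force at its end, in the units of the state.
- status.get_obs(): the state, without advancing time (a new reading comes with each control period).
- viewer.camera(name): name is "scene" or "top"; returns a dict with "pixels" (480x640x3 uint8, blue, green, red), "fx", "fy", "cx", "cy" (pixels), "k1" (the pictures are not rectified: a ray, as slopes to the right and down, at radius r is drawn at 1 + k1 r^2 times it, then the intrinsics apply), "pose" (4x4, takes a point from camera to world coordinates). Camera axes: x right, y down, z forward; pixel columns grow to the right and rows downward; lengths in m; the calibration is good to about 2 mm. A picture is of the moment at which its call begins. There is no depth.
- robot.hand_in(): hands the job in; it is judged then, once.
The state is a dict: "time": time; "q": joint angles; "joint_velocities": joint speeds; "joint_torque": joint torques, N m; "position": TCP position; "tool_rot": TCP orientation; "ft_force": force on the tool from outside, world axes, zero at the start; "moment": the same for the moment, N m; "grip_width": finger opening in m; "grip_force": force on a finger pad.
Only numpy, scipy, OpenCV 4.12 (cv2) and the standard library are available. Lean on these libraries where they do the work, as an engineer would, in place of code of your own. Each camera call takes 0.05 s, during which the arm holds its last target. There are 200 camera calls.

## Working session

There is one attempt and no reset: what is moved stays moved. The work goes in short steps, Python scripts to look and compute and a tool call to move; the robot and the scene stay as the last step left them, time stands still between calls to the robot, and variables do not carry over. Pictures are saved under pics/ and viewed, at most 14 in all, crops included, and the job is handed in when it is done.

Besides the shell and the picture viewer there is one more tool, called after ">>>" by a JSON object that holds its "api" and its "payload", one argument or row to a line. arm_command: Moves the arm, as the interface text tells. Its arguments: {"type":"object","properties":{"delta_rot":{"type":"array","items":{"type":"array","items":{"type":"number"}}},"delta_pos":{"type":"array","items":{"type":"array","items":{"type":"number"}}},"gripper":{"type":"array","items":{"type":"number"}},"grip_force":{"type":"number"}},"required":["delta_rot","delta_pos","gripper"]}

```bash
mkdir -p pics; ls; python3 - <<'E'
from rig import status, viewer
import cv2, numpy as np
np.set_printoptions(precision=4,suppress=True)
for n in("scene","top"):
    c=viewer.camera(n); cv2.imwrite(f"pics/{n}0.png",c["pixels"]); print(n,[c[k] for k in("fx","fy","cx","cy","k1")]); print(np.array(c["pose"]))
o=status.get_obs(); print(o)
E
```

```text
pics
scene [471.1273825076435, 471.1273825076435, 321.62979899117835, 240.51944094664245, 0.03986638496292926]
[[ 0.7508  0.3791 -0.5409  1.0346]
 [ 0.6604 -0.4161  0.625  -0.6735]
 [ 0.0118 -0.8265 -0.5628  0.6569]
 [ 0.      0.      0.      1.    ]]
top [580.0168213078257, 580.0168213078257, 321.1845088253093, 245.3503804287753, -0.08175981961215843]
[[ 0.0178 -0.9851  0.1713  0.2239]
 [-0.9998 -0.0194 -0.0078 -0.0006]
 [ 0.011  -0.1712 -0.9852  1.6185]
 [ 0.      0.      0.      1.    ]]
{'time': 0.1, 'q': array([-1.4105,  0.5284,  1.4338,  0.    ,  1.1814, -0.1785]), 'joint_velocities': array([ 0.0003, -0.0025, -0.003 ,  0.0011, -0.0004, -0.001 ]), 'joint_torque': array([ -0.0002, -44.0984, -17.7152,   0.0636,   0.0534,  -0.    ]), 'position': array([ 0.2077, -0.5888,  0.2217]), 'tool_rot': array([ 0.9857,  0.1686,  0.    , -0.001 ]), 'ft_force': array([-0.256 ,  0.5672,  0.2931]), 'moment': array([-0.0168,  0.0648,  0.0196]), 'grip_force': 0.0, 'grip_width': 0.08687689825287116}
```

View pics/top0.png

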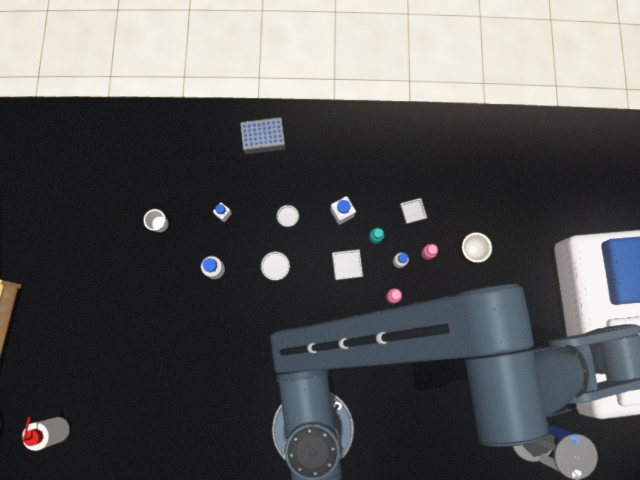

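View pics/scene0.png

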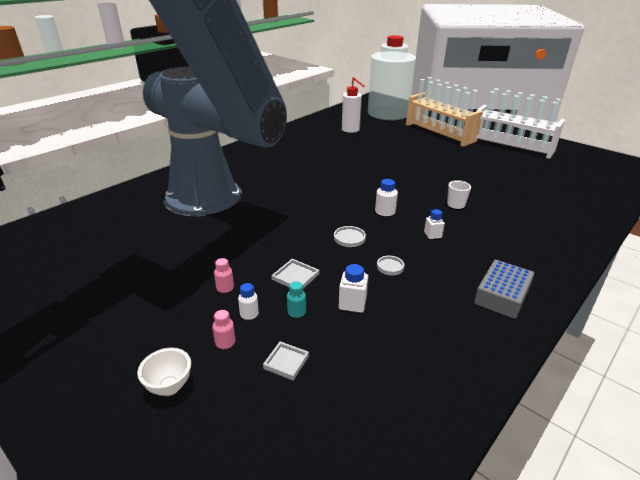

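The top view shows the dishes at about (288,216) small round, (275,265) large round, (347,264) large square and (413,210) small square. The bottles are at (222,211) small square, (343,208) large square, (212,267) large round and (401,260) small round, with pink and turquoise decoys around the small round bottle. The scene view agrees.

```bash
cat > h.py <<'E'
import cv2, numpy as np
from rig import viewer, status
np.set_printoptions(precision=4,suppress=True)
def ray(c,uv):
    p=(np.atleast_2d(uv)-[c["cx"],c["cy"]])/[c["fx"],c["fy"]]; d=p.copy()
    for _ in range(10): d=p/(1+c["k1"]*(d**2).sum(1,keepdims=True))
    T=np.array(c["pose"]); return T[:3,3], np.c_[d,np.ones(len(d))]@T[:3,:3].T
def onplane(c,uv,z):
    o,d=ray(c,uv); return (o+d*((z-o[2])/d[:,2:]))[:,:2]
def tri(c1,u1,c2,u2):
    o1,d1=ray(c1,u1);o2,d2=ray(c2,u2);A=np.c_[d1[0],-d2[0]]
    s=np.linalg.lstsq(A,o2-o1,rcond=None)[0];a=o1+d1[0]*s[0];b=o2+d2[0]*s[1];return (a+b)/2,np.linalg.norm(a-b)
def blobs(m,amin=15,amax=3000):
    cs,_=cv2.findContours(m.astype(np.uint8),cv2.RETR_EXTERNAL,cv2.CHAIN_APPROX_NONE)
    return [c for c in cs if amin<cv2.contourArea(c)<amax]
def cen(c): m=cv2.moments(c); return np.array([m["m10"]/m["m00"],m["m01"]/m["m00"]])
def blue(im): h=cv2.cvtColor(im,cv2.COLOR_BGR2HSV); return cv2.inRange(h,(105,120,50),(130,255,255))>0
E
python3 - <<'E'
from h import *
t=viewer.camera("top"); s=viewer.camera("scene")
B={}
for n,c in(("t",t),("s",s)):
    B[n]=[(cen(k),cv2.contourArea(k)) for k in blobs(blue(c["pixels"]))]
for a,A in B["t"]:
    if not(190<a[0]<480 and 170<a[1]<310): continue
    best=sorted([(tri(t,a,s,b)[1],tri(t,a,s,b)[0],b) for b,_ in B["s"]],key=lambda x:x[0])[:2]
    print("cap",a,A,[(e,p,b) for e,p,b in best])
for n,c in(("t",t),("s",s)):
    g=cv2.cvtColor(c["pixels"],cv2.COLOR_BGR2GRAY); hs=cv2.cvtColor(c["pixels"],cv2.COLOR_BGR2HSV)
    for k in blobs((g>70)&(hs[...,1]<70),80):
        u=cen(k)
        if n=="t" and not(130<u[0]<500 and 170<u[1]<310): continue
        if n=="s" and not(130<u[0]<500 and 160<u[1]<410): continue
        P=onplane(c,k.reshape(-1,2).astype(float),.012).astype(np.float32)
        r=cv2.minAreaRect(P*1000); print(n,u,cv2.contourArea(k),"rect mm",r)
crop=lambda c,x,y,w,h,f:cv2.resize(c["pixels"][y:y+h,x:x+w],None,fx=f,fy=f,interpolation=cv2.INTER_CUBIC)
cv2.imwrite("pics/a.png",np.vstack([crop(t,195,190,65,95,4)[:260],])) 
im=np.hstack([crop(t,200,195,50,50,6),crop(t,320,190,50,50,6)]);im2=np.hstack([crop(s,410,200,50,50,6),crop(s,329,259,50,50,6)])
cv2.imwrite("pics/sq.png",np.vstack([im,im2])[:600])
E
```

```text
cap [209.3018 264.6173] 121.5 [(np.float64(0.0008772634816956709), array([0.433 , 0.2861, 0.0788]), array([387.5566, 184.1275])), (np.float64(0.1170517710933191), array([ 0.4963,  0.3369, -0.0162]), array([436.0148, 213.844 ]))]
cap [402.7047 257.0877] 57.0 [(np.float64(0.0015383845688873045), array([ 0.4662, -0.2362,  0.0607]), array([246.5996, 289.6667])), (np.float64(0.20653180754576486), array([ 0.5423, -0.1667,  0.1063]), array([354.379 , 272.4265]))]
cap [219.4267 208.4667] 62.5 [(np.float64(0.0022032642211880357), array([0.592 , 0.2694, 0.0591]), array([436.0148, 213.844 ])), (np.float64(0.10124350310084737), array([0.5308, 0.2198, 0.1518]), array([387.5566, 184.1275]))]
cap [343.3853 205.9495] 109.0 [(np.float64(0.0010196246579032638), array([ 0.6016, -0.0717,  0.0788]), array([354.379 , 272.4265])), (np.float64(0.07882642201490826), array([ 0.5915, -0.0402,  0.2545]), array([387.5566, 184.1275]))]
t [212.217  266.9938] 401.0 rect mm ((435.9529724121094, 290.94403076171875), (68.6240234375, 58.86930465698242), 46.978553771972656)
t [398.2844 261.4821] 88.5 rect mm ((464.52383
[... 1985 characters left out ...]
35.77079391479492)
s [349.3563 235.8893] 522.5 rect mm ((451.8890380859375, 105.34874725341797), (77.3283462524414, 90.1304702758789), 40.093143463134766)
s [433.7817 228.0041] 324.5 rect mm ((586.2249755859375, 279.9825439453125), (48.08687210083008, 106.53486633300781), 25.366729736328125)
s [180.8844 204.1793] 225.0 rect mm ((8.17095947265625, -79.80435180664062), (168.3716278076172, 50.248779296875), 2.370617389678955)
s [385.755  202.0877] 488.5 rect mm ((418.878662109375, 309.05328369140625), (60.0307731628418, 153.30746459960938), 33.67267990112305)
s [457.8006 193.5232] 527.5 rect mm ((546.2127075195312, 486.21844482421875), (62.74806213378906, 176.9664764404297), 26.833641052246094)
```

View pics/sq.png

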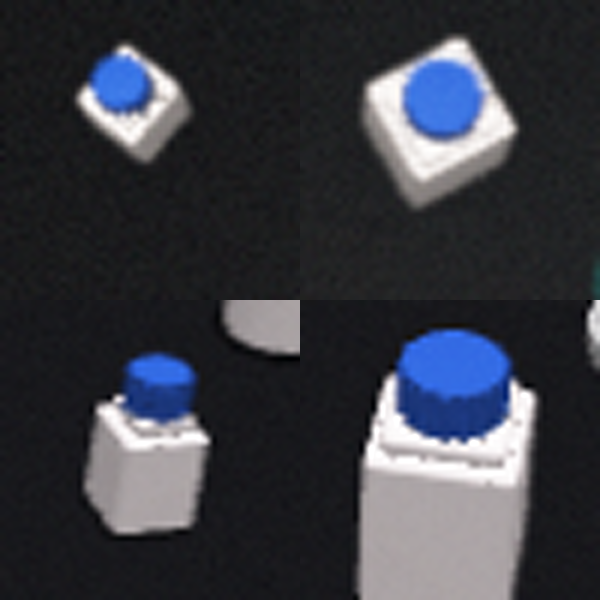

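The zoomed crops (top row from the top camera, bottom row from the scene camera) show the small and large square bottles. Their yaw is about 48° and 30° respectively. Cap heights and dish sizes match the description. Next I check the yaws at the shoulder height and work out the first move.

```bash
cat >> h.py <<'E'
from scipy.spatial.transform import Rotation as R
def go(x,y,z,phi):
    o=status.get_obs(); C=R.from_quat(o["tool_rot"]); a=np.radians(phi/2)
    T=R.from_quat([np.cos(a),np.sin(a),0,0])
    print("t %.2f pos"%o["time"],o["position"],"F",o["ft_force"],"w %.4f"%o["grip_width"],"gf %.1f"%o["grip_force"])
    print("dpos",C.inv().apply(np.array([x,y,z])-o["position"]).round(4),"drot",np.degrees((C.inv()*T).as_rotvec()).round(2),"rz30 equiv ok")
E
python3 - <<'E'
from h import *
t=viewer.camera("top"); s=viewer.camera("scene")
ang=lambda P:[round(np.degrees(np.arctan2(*(P[i+1]-P[i])[::-1]))%90,1) for i in range(len(P)-1)]
c=lambda L,x,y:np.array([[x+a/6,y+b/6] for a,b in L])
for nm,cam,P,z in(("SS t",t,c([(145,162),(78,98),(125,43),(190,105)],200,195),.046),("SS s",s,c([(97,108),(120,140),(208,138)],410,200),.046),
 ("LS t",t,c([(65,88),(160,38),(217,128)],320,190),.064),("LS s",s,c([(88,78),(68,155),(225,185)],329,259),.064)):
    Q=onplane(cam,P,z); print(nm,ang(Q),np.linalg.norm(np.diff(Q,axis=0),axis=1),(Q[0]+Q[2])/2)
    # midpoint of diagonal = axis when three corners given
for nm,u,z in(("LR",(209.3,264.6),.086),("SR",(402.7,257.1),.066),("SS",(219.4,208.5),.066),("LS",(343.4,205.9),.086)): print(nm,onplane(t,u,z))
go(.466,-.236,.13,90)
E
```

```text
SS t [np.float64(47.6), np.float64(52.3), np.float64(47.5)] [0.0441 0.0337 0.0429] [0.586  0.2632]
SS s [np.float64(52.3), np.float64(44.8)] [0.0253 0.0362] [0.5967 0.2597]
LS t [np.float64(29.5), np.float64(32.3)] [0.0499 0.0497] [ 0.5998 -0.0724]
LS s [np.float64(30.1), np.float64(25.4)] [0.0417 0.0523] [ 0.6073 -0.0772]
LR [[0.4324 0.285 ]]
SR [[ 0.4659 -0.2348]]
SS [[0.5912 0.2689]]
LS [[ 0.6004 -0.0711]]
t 0.30 pos [ 0.2077 -0.5892  0.2222] F [ 0.1062  0.1577 -0.3198] w 0.0867 gf 0.0
dpos [ 0.361  -0.2472  0.0924] drot [ -0.03  -0.03 -70.59] rz30 equiv ok
```

>>> {"api": "arm_command", "payload": {
  "delta_rot": [
    [0, 0, -70.6],
    [0, 0, -70.6],
    [0, 0, -70.6],
    [0, 0, -70.6],
    [0, 0, -70.6],
    [0, 0, -70.6],
    [0, 0, -70.6],
    [0, 0, -70.6],
    [0, 0, -70.6],
    [0, 0, -70.6],
    [0, 0, -70.6],
    [0, 0, -70.6]
  ],
  "delta_pos": [
    [0.361, -0.247, 0.07],
    [0.361, -0.247, 0.07],
    [0.361, -0.247, 0.07],
    [0.361, -0.247, 0.07],
    [0.361, -0.247, 0.07],
    [0.361, -0.247, 0.07],
    [0.361, -0.247, 0.07],
    [0.361, -0.247, 0.07],
    [0.361, -0.247, 0.07],
    [0.361, -0.247, 0.07],
    [0.361, -0.247, 0.07],
    [0.361, -0.247, 0.07]
  ],
  "gripper": [-0.6, -0.6, -0.6, -0.6, -0.6, -0.6, -0.6, -0.6, -0.6, -0.6, -0.6, -0.6],
  "grip_force": 12
}}

```text
time: 1.3
position: [0.4678, -0.2318, 0.1518]
tool_rot: [0.705, 0.709, 0.001, -0.001]
ft_force: [-0.4, 0.5, -0.8]
grip_width: 0.0697
grip_force: 0.0
```

>>> {"api": "arm_command", "payload": {
  "delta_rot": [
    [0, 0, 0],
    [0, 0, 0]
  ],
  "delta_pos": [
    [0, 0, 0],
    [0, 0, 0]
  ],
  "gripper": [-0.6, -0.6]
}}

```text
time: 1.47
position: [0.4662, -0.237, 0.1527]
tool_rot: [0.707, 0.707, -0.0, 0.0]
ft_force: [1.1, -0.3, 0.3]
grip_width: 0.0698
grip_force: 0.0
```

```bash
python3 - <<'E'
from h import *
go(.466,-.236,.018,90)
t=viewer.camera("top"); s=viewer.camera("scene")
cv2.imwrite("pics/b.png",np.hstack([cv2.resize(t["pixels"][200:300,350:450],(400,400)),cv2.resize(s["pixels"][220:345,190:315],(400,400))]))
E
```

```text
t 1.47 pos [ 0.4662 -0.237   0.1527] F [ 1.1279 -0.3316  0.2939] w 0.0698 gf 0.0
dpos [ 0.0011 -0.0002  0.1347] drot [0.01 0.04 0.03] rz30 equiv ok
```

View pics/b.png

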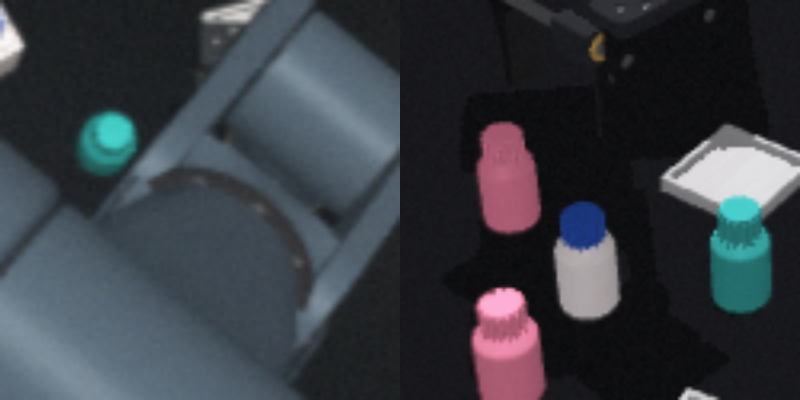

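The right half (scene view) shows the open fingers above the small round bottle, with the tip at about (600,130) in the crop. Both pinks and the turquoise are clear of the closing line. The left half is blocked by the arm. Descending.

>>> {"api": "arm_command", "payload": {
  "delta_rot": [
    [0, 0, 0],
    [0, 0, 0],
    [0, 0, 0],
    [0, 0, 0],
    [0, 0, 0],
    [0, 0, 0],
    [0, 0, 0],
    [0, 0, 0],
    [0, 0, 0],
    [0, 0, 0],
    [0, 0, 0],
    [0, 0, 0]
  ],
  "delta_pos": [
    [0.001, 0, 0.02],
    [0.001, 0, 0.045],
    [0.001, 0, 0.07],
    [0.001, 0, 0.095],
    [0.001, 0, 0.115],
    [0.001, 0, 0.128],
    [0.001, 0, 0.135],
    [0.001, 0, 0.135],
    [0.001, 0, 0.135],
    [0.001, 0, 0.135],
    [0.001, 0, 0.135],
    [0.001, 0, 0.135]
  ],
  "gripper": [-0.6, -0.6, -0.6, -0.6, -0.6, -0.6, -0.6, -0.4, -0.2, -0.1, 0, 0.1]
}}

```text
time: 2.57
position: [0.4667, -0.236, 0.0185]
tool_rot: [0.707, 0.707, 0.0, 0.001]
ft_force: [0.3, -0.1, 0.3]
grip_width: 0.0449
grip_force: 0.0
```

>>> {"api": "arm_command", "payload": {
  "delta_rot": [
    [0, 0, 0],
    [0, 0, 0],
    [0, 0, 0],
    [0, 0, 0],
    [0, 0, 0],
    [0, 0, 0]
  ],
  "delta_pos": [
    [0, 0, 0],
    [0, 0, 0],
    [0, 0, 0],
    [0, 0, 0],
    [0, 0, 0],
    [0, 0, 0]
  ],
  "gripper": [0.15, 0.2, 0.3, 0.4, 0.4, 0.4]
}}

```text
time: 3.07
position: [0.4658, -0.2353, 0.0181]
tool_rot: [0.707, 0.707, -0.0, -0.0]
ft_force: [-2.6, 0.6, 6.2]
grip_width: 0.0374
grip_force: 12.0
```

```bash
python3 -c "
from h import *
go(.466,-.236,.14,90)"
```

```text
t 3.07 pos [ 0.4658 -0.2353  0.0181] F [-2.6035  0.6474  6.1837] w 0.0374 gf 12.0
dpos [-0.0007  0.0001 -0.1219] drot [-0.03 -0.01  0.03] rz30 equiv ok
```

>>> {"api": "arm_command", "payload": {
  "delta_rot": [
    [0, 0, 0],
    [0, 0, 0],
    [0, 0, 0],
    [0, 0, 0],
    [0, 0, 0],
    [0, 0, 0],
    [0, 0, 0],
    [0, 0, 0]
  ],
  "delta_pos": [
    [0, 0, -0.004],
    [0, 0, -0.015],
    [0, 0, -0.04],
    [0, 0, -0.065],
    [0, 0, -0.09],
    [0, 0, -0.11],
    [0, 0, -0.122],
    [0, 0, -0.122]
  ],
  "gripper": [0.4, 0.4, 0.4, 0.4, 0.4, 0.4, 0.4, 0.4]
}}

```text
time: 3.73
position: [0.468, -0.2367, 0.1429]
tool_rot: [0.707, 0.707, 0.0, 0.004]
ft_force: [0.0, -0.8, -0.5]
grip_width: 0.0377
grip_force: 12.0
```

```bash
python3 -c "
from h import *
go(.588,.085,.14,90)"
```

```text
t 3.73 pos [ 0.468  -0.2367  0.1429] F [ 0.0292 -0.8071 -0.4953] w 0.0377 gf 12.0
dpos [0.3217 0.1201 0.0022] drot [0.33 0.26 0.02] rz30 equiv ok
```

>>> {"api": "arm_command", "payload": {
  "delta_rot": [
    [0, 0, 0],
    [0, 0, 0],
    [0, 0, 0],
    [0, 0, 0],
    [0, 0, 0],
    [0, 0, 0],
    [0, 0, 0],
    [0, 0, 0],
    [0, 0, 0],
    [0, 0, 0],
    [0, 0, 0],
    [0, 0, 0]
  ],
  "delta_pos": [
    [0.015, 0.006, 0],
    [0.045, 0.017, 0],
    [0.08, 0.03, 0],
    [0.12, 0.045, 0],
    [0.16, 0.06, 0],
    [0.2, 0.075, 0],
    [0.24, 0.09, 0],
    [0.27, 0.101, 0],
    [0.295, 0.11, 0],
    [0.312, 0.116, 0],
    [0.322, 0.12, 0],
    [0.322, 0.12, 0]
  ],
  "gripper": [0.4, 0.4, 0.4, 0.4, 0.4, 0.4, 0.4, 0.4, 0.4, 0.4, 0.4, 0.4]
}}

```text
time: 4.73
position: [0.5863, 0.0885, 0.1389]
tool_rot: [0.706, 0.708, 0.0, -0.0]
ft_force: [-0.3, -0.2, -2.0]
grip_width: 0.0374
grip_force: 12.0
```

>>> {"api": "arm_command", "payload": {
  "delta_rot": [
    [0, 0, 0],
    [0, 0, 0]
  ],
  "delta_pos": [
    [0, 0, 0],
    [0, 0, 0]
  ],
  "gripper": [0.4, 0.4]
}}

```text
time: 4.9
position: [0.5854, 0.0854, 0.1391]
tool_rot: [0.707, 0.707, -0.001, -0.0]
ft_force: [-0.1, 0.0, -1.6]
grip_width: 0.0373
grip_force: 12.0
```

```bash
python3 - <<'E'
from h import *
go(.588,.085,.05,90)
s=viewer.camera("scene")
# bottle blob and dish seen by scene cam
g=cv2.cvtColor(s["pixels"],cv2.COLOR_BGR2GRAY)
cv2.imwrite("pics/c.png",cv2.resize(s["pixels"][130:290,310:470],(600,600)))
E
```

```text
t 4.90 pos [0.5854 0.0854 0.1391] F [-0.1099  0.0039 -1.5877] w 0.0373 gf 12.0
dpos [-0.0003  0.0027  0.0891] drot [-0.08  0.03 -0.04] rz30 equiv ok
```

View pics/c.png

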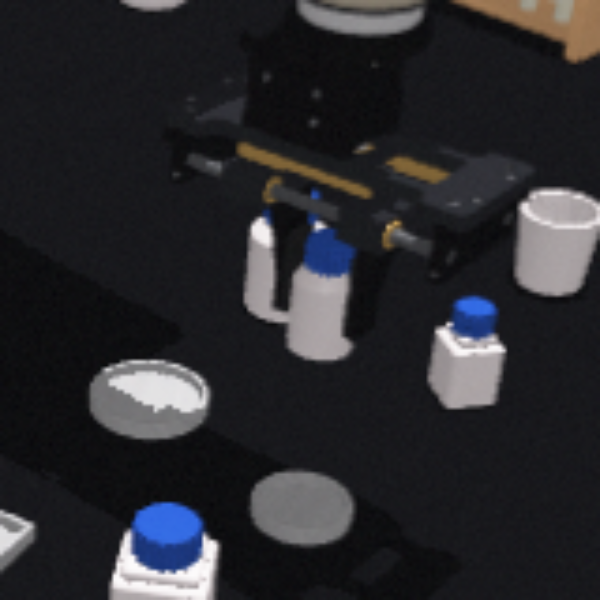

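The held small round bottle is upright, at about (396,212) in the scene frame, above its dish at about (390,265). I compare its cap's position with the TCP, then lower it.

```bash
python3 - <<'E'
from h import *
s=viewer.camera("scene")
for k in blobs(blue(s["pixels"]),30):
    u=cen(k)
    if 380<u[0]<410 and 180<u[1]<210: print(u,onplane(s,u,.181))
k0=viewer
print("SS ref bias: known before (436.0,213.8)@.06",onplane(s,(436.01,213.84),.060), "SR before",onplane(s,(246.6,289.67),.06))
E
```

```text
[397.0474 197.1149] [[0.5872 0.0812]]
SS ref bias: known before (436.0,213.8)@.06 [[0.592  0.2668]] SR before [[ 0.4651 -0.2363]]
```

>>> {"api": "arm_command", "payload": {
  "delta_rot": [
    [0, 0, 0],
    [0, 0, 0],
    [0, 0, 0],
    [0, 0, 0],
    [0, 0, 0],
    [0, 0, 0],
    [0, 0, 0]
  ],
  "delta_pos": [
    [0, 0.003, 0.01],
    [0, 0.003, 0.03],
    [0, 0.003, 0.05],
    [0, 0.003, 0.07],
    [0, 0.003, 0.083],
    [0, 0.003, 0.089],
    [0, 0.003, 0.089]
  ],
  "gripper": [0.4, 0.4, 0.4, 0.4, 0.4, 0.4, 0.4]
}}

```text
time: 5.58
position: [0.5879, 0.0858, 0.0486]
tool_rot: [0.707, 0.707, -0.001, -0.001]
ft_force: [-0.5, 0.2, -1.3]
grip_width: 0.0374
grip_force: 12.0
```

```bash
python3 - <<'E'
from h import *
go(.588,.085,.022,90)
s=viewer.camera("scene")
cv2.imwrite("pics/d.png",cv2.resize(s["pixels"][200:280,345:425],(600,600),interpolation=cv2.INTER_CUBIC))
E
```

```text
t 5.58 pos [0.5879 0.0858 0.0486] F [-0.4907  0.2094 -1.3263] w 0.0374 gf 12.0
dpos [-0.0008  0.0002  0.0266] drot [-0.21 -0.01 -0.05] rz30 equiv ok
```

View pics/d.png

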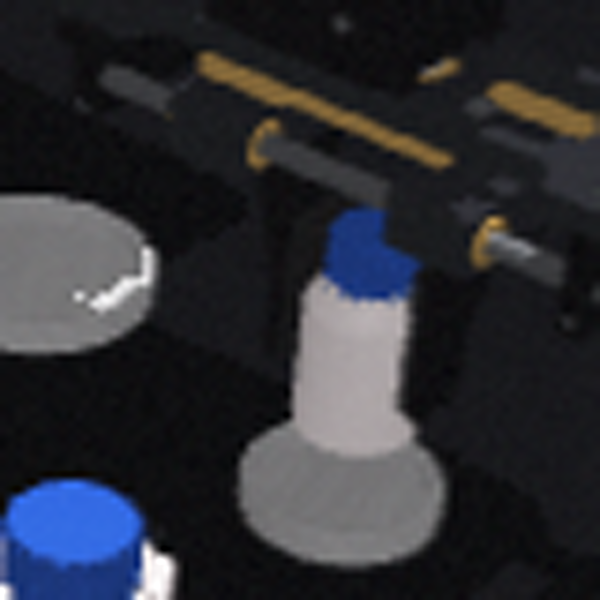

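The bottle is centred over the dish within about 2 px: its base is at x≈353 in the crop, the dish centre at ≈342, and the perspective lean explains part of that. I lower the last 27 mm slowly.

>>> {"api": "arm_command", "payload": {
  "delta_rot": [
    [0, 0, 0],
    [0, 0, 0],
    [0, 0, 0],
    [0, 0, 0],
    [0, 0, 0],
    [0, 0, 0],
    [0, 0, 0],
    [0, 0, 0],
    [0, 0, 0],
    [0, 0, 0]
  ],
  "delta_pos": [
    [-0.001, 0, 0.006],
    [-0.001, 0, 0.012],
    [-0.001, 0, 0.016],
    [-0.001, 0, 0.019],
    [-0.001, 0, 0.021],
    [-0.001, 0, 0.0225],
    [-0.001, 0, 0.024],
    [-0.001, 0, 0.025],
    [-0.001, 0, 0.026],
    [-0.001, 0, 0.026]
  ],
  "gripper": [0.4, 0.4, 0.4, 0.4, 0.4, 0.4, 0.4, 0.4, 0.4, 0.4]
}}

```text
time: 6.47
position: [0.589, 0.0855, 0.0245]
tool_rot: [0.707, 0.707, -0.0, -0.0]
ft_force: [-0.9, 0.3, -1.4]
grip_width: 0.0379
grip_force: 12.0
```

>>> {"api": "arm_command", "payload": {
  "delta_rot": [
    [0, 0, 0],
    [0, 0, 0],
    [0, 0, 0],
    [0, 0, 0],
    [0, 0, 0]
  ],
  "delta_pos": [
    [0, 0, 0.001],
    [0, 0, 0.002],
    [0, 0, 0.0025],
    [0, 0, 0.0025],
    [0, 0, 0.0025]
  ],
  "gripper": [0.4, 0.4, 0.4, 0.4, 0.4]
}}

```text
time: 6.88
position: [0.5891, 0.0855, 0.0221]
tool_rot: [0.707, 0.707, 0.0, 0.0]
ft_force: [-0.2, 0.3, -0.3]
grip_width: 0.0375
grip_force: 12.0
```

>>> {"api": "arm_command", "payload": {
  "delta_rot": [
    [0, 0, 0],
    [0, 0, 0],
    [0, 0, 0]
  ],
  "delta_pos": [
    [0, 0, 0.0005],
    [0, 0, 0.001],
    [0, 0, 0.001]
  ],
  "gripper": [0.4, 0.4, 0.4]
}}

```text
time: 7.13
position: [0.5891, 0.0855, 0.0221]
tool_rot: [0.707, 0.707, 0.0, 0.0]
ft_force: [-1.7, 0.0, 6.3]
grip_width: 0.0372
grip_force: 12.0
```

Contact: 6 N upward. Release and retreat.

>>> {"api": "arm_command", "payload": {
  "delta_rot": [
    [0, 0, 0],
    [0, 0, 0],
    [0, 0, 0],
    [0, 0, 0],
    [0, 0, 0],
    [0, 0, 0],
    [0, 0, 0],
    [0, 0, 0],
    [0, 0, 0],
    [0, 0, 0],
    [0, 0, 0],
    [0, 0, 0]
  ],
  "delta_pos": [
    [0, 0, 0],
    [0, 0, 0],
    [0, 0, 0],
    [0, 0, 0],
    [0, 0, 0],
    [0, 0, -0.005],
    [0, 0, -0.025],
    [0, 0, -0.05],
    [0, 0, -0.08],
    [0, 0, -0.11],
    [0, 0, -0.13],
    [0, 0, -0.14]
  ],
  "gripper": [0.15, 0.1, 0, -0.2, -0.4, -0.4, -0.4, -0.4, -0.4, -0.6, -0.8, -1]
}}

```text
time: 8.13
position: [0.5908, 0.0855, 0.1645]
tool_rot: [0.707, 0.707, 0.002, 0.002]
ft_force: [0.3, 0.2, 0.0]
grip_width: 0.0739
grip_force: 0.0
```

```bash
python3 - <<'E'
from h import *
go(.601,-.0715,.16,119.5)
E
```

```text
t 8.13 pos [0.5908 0.0855 0.1645] F [0.3086 0.17   0.0399] w 0.0739 gf 0.0
dpos [-0.157   0.0102  0.0046] drot [  0.32   0.09 -29.49] rz30 equiv ok
```

>>> {"api": "arm_command", "payload": {
  "delta_rot": [
    [0, 0, -29.5],
    [0, 0, -29.5],
    [0, 0, -29.5],
    [0, 0, -29.5],
    [0, 0, -29.5],
    [0, 0, -29.5],
    [0, 0, -29.5],
    [0, 0, -29.5]
  ],
  "delta_pos": [
    [-0.03, 0.002, 0],
    [-0.07, 0.005, 0],
    [-0.11, 0.007, 0],
    [-0.14, 0.009, 0],
    [-0.157, 0.01, 0],
    [-0.157, 0.01, 0],
    [-0.157, 0.01, 0],
    [-0.157, 0.01, 0]
  ],
  "gripper": [-1, -1, -1, -1, -1, -1, -1, -1]
}}

```text
time: 8.8
position: [0.5984, -0.0706, 0.1604]
tool_rot: [0.504, 0.864, 0.0, -0.001]
ft_force: [1.0, 0.8, 0.3]
grip_width: 0.0869
grip_force: 0.0
```

```bash
python3 - <<'E'
from h import *
go(.601,-.0715,.03,119.5)
E
```

```text
t 8.80 pos [ 0.5984 -0.0706  0.1604] F [1.0278 0.7961 0.2907] w 0.0869 gf 0.0
dpos [-0.0023  0.002   0.1304] drot [-0.05 -0.11 -0.02] rz30 equiv ok
```

>>> {"api": "arm_command", "payload": {
  "delta_rot": [
    [0, 0, 0],
    [0, 0, 0],
    [0, 0, 0],
    [0, 0, 0],
    [0, 0, 0],
    [0, 0, 0],
    [0, 0, 0],
    [0, 0, 0],
    [0, 0, 0],
    [0, 0, 0],
    [0, 0, 0],
    [0, 0, 0]
  ],
  "delta_pos": [
    [-0.002, 0.002, 0.01],
    [-0.002, 0.002, 0.03],
    [-0.002, 0.002, 0.055],
    [-0.002, 0.002, 0.08],
    [-0.002, 0.002, 0.105],
    [-0.002, 0.002, 0.12],
    [-0.002, 0.002, 0.13],
    [-0.002, 0.002, 0.13],
    [-0.002, 0.002, 0.13],
    [-0.002, 0.002, 0.13],
    [-0.002, 0.002, 0.13],
    [-0.002, 0.002, 0.13]
  ],
  "gripper": [-1, -1, -1, -1, -1, -1, -1, -0.8, -0.6, -0.4, -0.3, -0.25]
}}

```text
time: 9.8
position: [0.6027, -0.0724, 0.0323]
tool_rot: [0.504, 0.864, 0.0, 0.001]
ft_force: [0.2, 0.3, -0.0]
grip_width: 0.0615
grip_force: 0.0
```

>>> {"api": "arm_command", "payload": {
  "delta_rot": [
    [0, 0, 0],
    [0, 0, 0],
    [0, 0, 0],
    [0, 0, 0],
    [0, 0, 0],
    [0, 0, 0]
  ],
  "delta_pos": [
    [0, 0, 0],
    [0, 0, 0],
    [0, 0, 0],
    [0, 0, 0],
    [0, 0, 0],
    [0, 0, 0]
  ],
  "gripper": [-0.2, -0.15, -0.1, 0, 0.1, 0.1],
  "grip_force": 20
}}

```text
time: 10.3
position: [0.6009, -0.0728, 0.0317]
tool_rot: [0.503, 0.864, -0.001, -0.001]
ft_force: [-4.7, -2.9, 5.9]
grip_width: 0.0519
grip_force: 20.0
```

```bash
python3 - <<'E'
from h import *
go(.601,-.0715,.16,119.5)
E
```

```text
t 10.30 pos [ 0.6009 -0.0728  0.0317] F [-4.6671 -2.8668  5.9378] w 0.0519 gf 20.0
dpos [ 0.0011  0.0005 -0.1283] drot [-0.1  -0.02  0.04] rz30 equiv ok
```

>>> {"api": "arm_command", "payload": {
  "delta_rot": [
    [0, 0, 0],
    [0, 0, 0],
    [0, 0, 0],
    [0, 0, 0],
    [0, 0, 0],
    [0, 0, 0],
    [0, 0, 0],
    [0, 0, 0]
  ],
  "delta_pos": [
    [0, 0, -0.004],
    [0, 0, -0.015],
    [0, 0, -0.035],
    [0, 0, -0.06],
    [0, 0, -0.085],
    [0, 0, -0.1],
    [0, 0, -0.11],
    [0, 0, -0.11]
  ],
  "gripper": [0.1, 0.1, 0.1, 0.1, 0.1, 0.1, 0.1, 0.1]
}}

```text
time: 10.97
position: [0.6035, -0.0724, 0.1438]
tool_rot: [0.504, 0.864, 0.001, 0.003]
ft_force: [0.4, 0.1, -2.0]
grip_width: 0.0521
grip_force: 20.0
```

```bash
python3 - <<'E'
from h import *
go(.4525,-.087,.14,97.5)
E
```

```text
t 10.97 pos [ 0.6035 -0.0724  0.1438] F [ 0.3639  0.1361 -2.0385] w 0.0521 gf 20.0
dpos [ 0.0617 -0.1386  0.003 ] drot [ 0.27  0.16 22.02] rz30 equiv ok
```

>>> {"api": "arm_command", "payload": {
  "delta_rot": [
    [0, 0, 3],
    [0, 0, 6],
    [0, 0, 10],
    [0, 0, 14],
    [0, 0, 17],
    [0, 0, 20],
    [0, 0, 22],
    [0, 0, 22],
    [0, 0, 22],
    [0, 0, 22]
  ],
  "delta_pos": [
    [0.006, -0.014, 0],
    [0.017, -0.037, 0],
    [0.028, -0.063, 0],
    [0.04, -0.09, 0],
    [0.049, -0.11, 0],
    [0.056, -0.127, 0],
    [0.062, -0.138, 0],
    [0.062, -0.138, 0],
    [0.062, -0.138, 0.003],
    [0.062, -0.138, 0.003]
  ],
  "gripper": [0.1, 0.1, 0.1, 0.1, 0.1, 0.1, 0.1, 0.1, 0.1, 0.1]
}}

```text
time: 11.8
position: [0.4523, -0.0865, 0.1375]
tool_rot: [0.659, 0.752, 0.0, 0.0]
ft_force: [0.5, -0.1, -2.4]
grip_width: 0.0519
grip_force: 20.0
```

```bash
python3 - <<'E'
from h import *
go(.4525,-.087,.06,97.5)
E
```

```text
t 11.80 pos [ 0.4523 -0.0865  0.1375] F [ 0.5203 -0.0798 -2.3673] w 0.0519 gf 20.0
dpos [-0.0005  0.0001  0.0775] drot [0.05 0.01 0.04] rz30 equiv ok
```

>>> {"api": "arm_command", "payload": {
  "delta_rot": [
    [0, 0, 0],
    [0, 0, 0],
    [0, 0, 0],
    [0, 0, 0],
    [0, 0, 0],
    [0, 0, 0]
  ],
  "delta_pos": [
    [0, 0, 0.01],
    [0, 0, 0.03],
    [0, 0, 0.05],
    [0, 0, 0.068],
    [0, 0, 0.077],
    [0, 0, 0.077]
  ],
  "gripper": [0.1, 0.1, 0.1, 0.1, 0.1, 0.1]
}}

```text
time: 12.3
position: [0.4512, -0.0859, 0.0591]
tool_rot: [0.659, 0.752, -0.0, -0.002]
ft_force: [-0.8, 0.4, -3.0]
grip_width: 0.0519
grip_force: 20.0
```

```bash
python3 - <<'E'
from h import *
go(.4525,-.087,.036,97.5)
s=viewer.camera("scene")
cv2.imwrite("pics/e.png",cv2.resize(s["pixels"][200:310,245:355],(600,600),interpolation=cv2.INTER_CUBIC))
E
```

```text
t 12.30 pos [ 0.4512 -0.0859  0.0591] F [-0.8077  0.4082 -3.0075] w 0.0519 gf 20.0
dpos [-0.0013  0.0012  0.0231] drot [-0.15 -0.1   0.05] rz30 equiv ok
```

View pics/e.png

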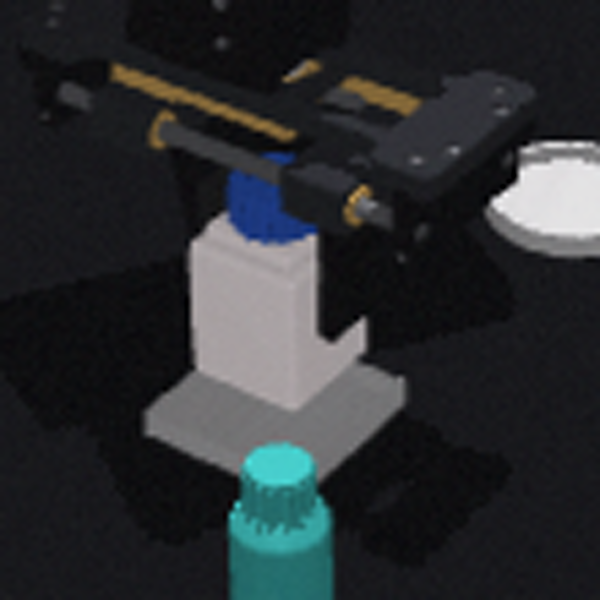

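The square bottle is aligned with its dish: bottle mid x≈280 against dish mid ≈275 in the crop, with edges parallel. I lower it.

>>> {"api": "arm_command", "payload": {
  "delta_rot": [
    [0, 0, 0],
    [0, 0, 0],
    [0, 0, 0],
    [0, 0, 0],
    [0, 0, 0],
    [0, 0, 0],
    [0, 0, 0],
    [0, 0, 0],
    [0, 0, 0],
    [0, 0, 0]
  ],
  "delta_pos": [
    [0, 0.001, 0.005],
    [-0.001, 0.001, 0.01],
    [-0.001, 0.001, 0.014],
    [-0.001, 0.001, 0.017],
    [-0.001, 0.001, 0.019],
    [-0.001, 0.001, 0.0205],
    [-0.001, 0.001, 0.0215],
    [-0.001, 0.001, 0.0225],
    [-0.001, 0.001, 0.023],
    [-0.001, 0.001, 0.023]
  ],
  "gripper": [0.1, 0.1, 0.1, 0.1, 0.1, 0.1, 0.1, 0.1, 0.1, 0.1]
}}

```text
time: 13.18
position: [0.4523, -0.0871, 0.038]
tool_rot: [0.659, 0.752, 0.0, 0.0]
ft_force: [0.3, 0.3, -2.4]
grip_width: 0.0517
grip_force: 20.0
```

>>> {"api": "arm_command", "payload": {
  "delta_rot": [
    [0, 0, 0],
    [0, 0, 0],
    [0, 0, 0]
  ],
  "delta_pos": [
    [0, 0, 0.0005],
    [0, 0, 0.001],
    [0, 0, 0.001]
  ],
  "gripper": [0.1, 0.1, 0.1]
}}

```text
time: 13.43
position: [0.4523, -0.0871, 0.037]
tool_rot: [0.659, 0.752, 0.0, -0.0]
ft_force: [0.4, -0.7, -2.7]
grip_width: 0.052
grip_force: 20.0
```

>>> {"api": "arm_command", "payload": {
  "delta_rot": [
    [0, 0, 0],
    [0, 0, 0],
    [0, 0, 0],
    [0, 0, 0]
  ],
  "delta_pos": [
    [0, 0, 0.0005],
    [0, 0, 0.001],
    [0, 0, 0.001],
    [0, 0, 0.001]
  ],
  "gripper": [0.1, 0.1, 0.1, 0.1]
}}

```text
time: 13.77
position: [0.4523, -0.0871, 0.036]
tool_rot: [0.659, 0.752, -0.0, -0.0]
ft_force: [-0.6, -0.2, -4.4]
grip_width: 0.0522
grip_force: 20.0
```

>>> {"api": "arm_command", "payload": {
  "delta_rot": [
    [0, 0, 0],
    [0, 0, 0],
    [0, 0, 0],
    [0, 0, 0]
  ],
  "delta_pos": [
    [0, 0, 0.0005],
    [0, 0, 0.0005],
    [0, 0, 0.0005],
    [0, 0, 0.0005]
  ],
  "gripper": [0.1, 0.1, 0.1, 0.1]
}}

```text
time: 14.1
position: [0.4524, -0.0872, 0.0357]
tool_rot: [0.659, 0.752, 0.0, 0.0]
ft_force: [0.0, 1.4, 0.3]
grip_width: 0.0517
grip_force: 20.0
```

Weight is off at the expected height (0.0317 + 0.004). Release.

>>> {"api": "arm_command", "payload": {
  "delta_rot": [
    [0, 0, 0],
    [0, 0, 0],
    [0, 0, 0],
    [0, 0, 0],
    [0, 0, 0],
    [0, 0, 0],
    [0, 0, 0],
    [0, 0, 0],
    [0, 0, 0],
    [0, 0, 0],
    [0, 0, 0],
    [0, 0, 0]
  ],
  "delta_pos": [
    [0, 0, 0],
    [0, 0, 0],
    [0, 0, 0],
    [0, 0, 0],
    [0, 0, 0],
    [0, 0, -0.005],
    [0, 0, -0.02],
    [0, 0, -0.045],
    [0, 0, -0.075],
    [0, 0, -0.105],
    [0, 0, -0.125],
    [0, 0, -0.13]
  ],
  "gripper": [-0.2, -0.25, -0.35, -0.5, -0.7, -0.8, -0.8, -0.8, -0.8, -1, -1, -1]
}}

```text
time: 15.1
position: [0.4541, -0.0878, 0.169]
tool_rot: [0.659, 0.752, 0.001, 0.003]
ft_force: [-0.2, -0.5, -0.9]
grip_width: 0.0856
grip_force: 0.0
```

```bash
python3 - <<'E'
from h import *
go(.4325,.286,.165,90)
E
```

```text
t 15.10 pos [ 0.4541 -0.0878  0.169 ] F [-0.2028 -0.4853 -0.924 ] w 0.0856 gf 0.0
dpos [0.3735 0.0275 0.0028] drot [0.36 0.19 7.52] rz30 equiv ok
```

>>> {"api": "arm_command", "payload": {
  "delta_rot": [
    [0, 0, 7.5],
    [0, 0, 7.5],
    [0, 0, 7.5],
    [0, 0, 7.5],
    [0, 0, 7.5],
    [0, 0, 7.5],
    [0, 0, 7.5],
    [0, 0, 7.5],
    [0, 0, 7.5],
    [0, 0, 7.5],
    [0, 0, 7.5],
    [0, 0, 7.5]
  ],
  "delta_pos": [
    [0.03, 0.002, 0],
    [0.07, 0.005, 0],
    [0.11, 0.008, 0],
    [0.15, 0.011, 0],
    [0.19, 0.014, 0],
    [0.23, 0.017, 0],
    [0.27, 0.02, 0],
    [0.31, 0.023, 0],
    [0.345, 0.026, 0],
    [0.373, 0.0275, 0],
    [0.3735, 0.0275, 0.003],
    [0.3735, 0.0275, 0.003]
  ],
  "gripper": [-1, -1, -1, -1, -1, -1, -1, -1, -1, -1, -1, -1]
}}

```text
time: 16.1
position: [0.4295, 0.2877, 0.1614]
tool_rot: [0.706, 0.708, -0.001, -0.0]
ft_force: [-0.1, -0.3, 0.0]
grip_width: 0.0869
grip_force: 0.0
```

>>> {"api": "arm_command", "payload": {
  "delta_rot": [
    [0, 0, 0]
  ],
  "delta_pos": [
    [0, 0, 0]
  ],
  "gripper": [-1]
}}

```text
time: 16.18
position: [0.4298, 0.286, 0.1617]
tool_rot: [0.707, 0.707, -0.001, -0.0]
ft_force: [0.1, -0.5, -0.2]
grip_width: 0.0875
grip_force: 0.0
```

```bash
python3 - <<'E'
from h import *
go(.4325,.286,.03,90)
E
```

```text
t 16.18 pos [0.4298 0.286  0.1617] F [ 0.1153 -0.4846 -0.2193] w 0.0875 gf 0.0
dpos [0.0001 0.003  0.1317] drot [-0.13  0.08  0.05] rz30 equiv ok
```

>>> {"api": "arm_command", "payload": {
  "delta_rot": [
    [0, 0, 0],
    [0, 0, 0],
    [0, 0, 0],
    [0, 0, 0],
    [0, 0, 0],
    [0, 0, 0],
    [0, 0, 0],
    [0, 0, 0],
    [0, 0, 0],
    [0, 0, 0],
    [0, 0, 0],
    [0, 0, 0]
  ],
  "delta_pos": [
    [0, 0.002, 0.01],
    [0, 0.003, 0.03],
    [0, 0.003, 0.055],
    [0, 0.003, 0.08],
    [0, 0.003, 0.105],
    [0, 0.003, 0.12],
    [0, 0.003, 0.131],
    [0, 0.003, 0.131],
    [0, 0.003, 0.131],
    [0, 0.003, 0.131],
    [0, 0.003, 0.131],
    [0, 0.003, 0.131]
  ],
  "gripper": [-1, -1, -1, -1, -1, -1, -1, -0.8, -0.6, -0.45, -0.37, -0.33]
}}

```text
time: 17.18
position: [0.4345, 0.287, 0.0326]
tool_rot: [0.707, 0.707, 0.001, 0.0]
ft_force: [-0.2, -0.2, 0.8]
grip_width: 0.0624
grip_force: 0.0
```

>>> {"api": "arm_command", "payload": {
  "delta_rot": [
    [0, 0, 0],
    [0, 0, 0],
    [0, 0, 0],
    [0, 0, 0],
    [0, 0, 0],
    [0, 0, 0]
  ],
  "delta_pos": [
    [0, 0, 0],
    [0, 0, 0],
    [0, 0, 0],
    [0, 0, 0],
    [0, 0, 0],
    [0, 0, 0]
  ],
  "gripper": [-0.29, -0.25, -0.2, -0.1, 0, 0]
}}

```text
time: 17.68
position: [0.4326, 0.2868, 0.0321]
tool_rot: [0.707, 0.707, -0.001, -0.0]
ft_force: [-3.0, 0.9, 6.8]
grip_width: 0.0556
grip_force: 20.0
```

```bash
python3 - <<'E'
from h import *
go(.4325,.286,.14,90)
E
```

```text
t 17.68 pos [0.4326 0.2868 0.0321] F [-3.0353  0.926   6.7582] w 0.0556 gf 20.0
dpos [-0.0008 -0.0003 -0.1079] drot [-0.09  0.02  0.01] rz30 equiv ok
```

>>> {"api": "arm_command", "payload": {
  "delta_rot": [
    [0, 0, 0],
    [0, 0, 0],
    [0, 0, 0],
    [0, 0, 0],
    [0, 0, 0],
    [0, 0, 0],
    [0, 0, 0],
    [0, 0, 0]
  ],
  "delta_pos": [
    [0, 0, -0.004],
    [0, 0, -0.015],
    [0, 0, -0.035],
    [0, 0, -0.06],
    [0, 0, -0.085],
    [0, 0, -0.1],
    [0, 0, -0.107],
    [0, 0, -0.107]
  ],
  "gripper": [0, 0, 0, 0, 0, 0, 0, 0]
}}

```text
time: 18.35
position: [0.4352, 0.2873, 0.1407]
tool_rot: [0.707, 0.707, 0.002, 0.001]
ft_force: [0.1, -1.0, -2.1]
grip_width: 0.0556
grip_force: 20.0
```

>>> {"api": "arm_command", "payload": {
  "delta_rot": [
    [0, 0, 0],
    [0, 0, 0],
    [0, 0, 0],
    [0, 0, 0],
    [0, 0, 0],
    [0, 0, 0],
    [0, 0, 0],
    [0, 0, 0],
    [0, 0, 0]
  ],
  "delta_pos": [
    [-0.015, 0.001, 0],
    [-0.04, 0.003, 0],
    [-0.07, 0.005, 0],
    [-0.1, 0.007, 0],
    [-0.13, 0.009, 0],
    [-0.155, 0.011, 0],
    [-0.172, 0.012, 0],
    [-0.172, 0.012, 0],
    [-0.172, 0.012, 0]
  ],
  "gripper": [0, 0, 0, 0, 0, 0, 0, 0, 0]
}}

```text
time: 19.1
position: [0.4454, 0.1141, 0.1378]
tool_rot: [0.708, 0.706, -0.001, -0.001]
ft_force: [0.7, -0.2, -1.2]
grip_width: 0.0556
grip_force: 20.0
```

```bash
python3 - <<'E'
from h import *
go(.445,.1145,.06,90)
E
```

```text
t 19.10 pos [0.4454 0.1141 0.1378] F [ 0.7483 -0.217  -1.1909] w 0.0556 gf 20.0
dpos [ 0.0004 -0.0002  0.0778] drot [-0.11 -0.01 -0.14] rz30 equiv ok
```

>>> {"api": "arm_command", "payload": {
  "delta_rot": [
    [0, 0, 0],
    [0, 0, 0],
    [0, 0, 0],
    [0, 0, 0],
    [0, 0, 0],
    [0, 0, 0]
  ],
  "delta_pos": [
    [0, 0, 0.01],
    [0, 0, 0.03],
    [0, 0, 0.05],
    [0, 0, 0.068],
    [0, 0, 0.077],
    [0, 0, 0.077]
  ],
  "gripper": [0, 0, 0, 0, 0, 0]
}}

```text
time: 19.6
position: [0.4441, 0.1156, 0.0596]
tool_rot: [0.707, 0.708, -0.002, -0.002]
ft_force: [0.0, 1.3, -2.0]
grip_width: 0.0558
grip_force: 20.0
```

```bash
python3 - <<'E'
from h import *
go(.445,.1145,.0361,90)
s=viewer.camera("scene")
cv2.imwrite("pics/f.png",cv2.resize(s["pixels"][170:280,295:405],(600,600),interpolation=cv2.INTER_CUBIC))
E
```

```text
t 19.60 pos [0.4441 0.1156 0.0596] F [ 0.0105  1.2888 -1.9676] w 0.0558 gf 20.0
dpos [-0.0011  0.001   0.0235] drot [-0.28 -0.01  0.08] rz30 equiv ok
```

View pics/f.png

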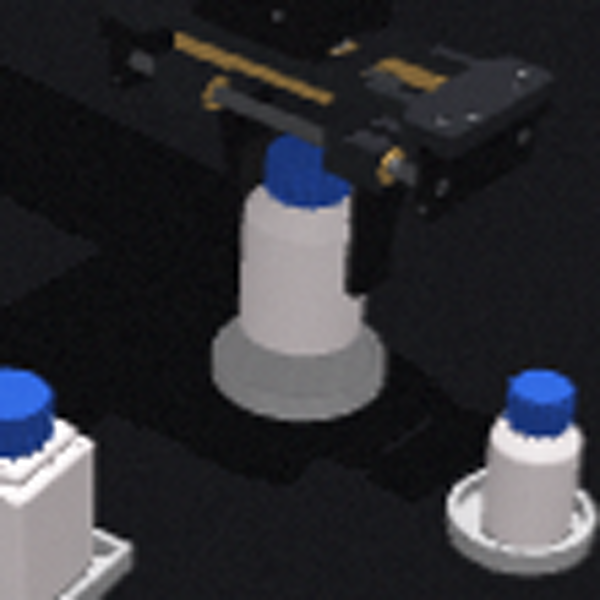

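The large round bottle (x≈300 in the crop) is centred over its dish (≈298). The small round and large square bottles already stand inside their dishes.

>>> {"api": "arm_command", "payload": {
  "delta_rot": [
    [0, 0, 0],
    [0, 0, 0],
    [0, 0, 0],
    [0, 0, 0],
    [0, 0, 0],
    [0, 0, 0],
    [0, 0, 0],
    [0, 0, 0],
    [0, 0, 0],
    [0, 0, 0]
  ],
  "delta_pos": [
    [0, 0.001, 0.006],
    [-0.001, 0.001, 0.012],
    [-0.001, 0.001, 0.016],
    [-0.001, 0.001, 0.019],
    [-0.001, 0.001, 0.021],
    [-0.001, 0.001, 0.0225],
    [-0.001, 0.001, 0.0235],
    [-0.001, 0.001, 0.0245],
    [-0.001, 0.001, 0.025],
    [-0.001, 0.001, 0.025]
  ],
  "gripper": [0, 0, 0, 0, 0, 0, 0, 0, 0, 0]
}}

```text
time: 20.48
position: [0.4468, 0.1138, 0.0365]
tool_rot: [0.707, 0.707, 0.0, 0.0]
ft_force: [0.1, -0.8, -2.2]
grip_width: 0.0555
grip_force: 20.0
```

>>> {"api": "arm_command", "payload": {
  "delta_rot": [
    [0, 0, 0],
    [0, 0, 0],
    [0, 0, 0]
  ],
  "delta_pos": [
    [0, 0, 0.0005],
    [0, 0, 0.0005],
    [0, 0, 0.0005]
  ],
  "gripper": [0, 0, 0]
}}

```text
time: 20.73
position: [0.4469, 0.1138, 0.0362]
tool_rot: [0.707, 0.707, 0.0, 0.0]
ft_force: [0.8, -0.5, -0.8]
grip_width: 0.0556
grip_force: 20.0
```

>>> {"api": "arm_command", "payload": {
  "delta_rot": [
    [0, 0, 0],
    [0, 0, 0],
    [0, 0, 0]
  ],
  "delta_pos": [
    [0, 0, 0.0005],
    [0, 0, 0.0005],
    [0, 0, 0.0005]
  ],
  "gripper": [0, 0, 0]
}}

```text
time: 20.98
position: [0.4469, 0.1138, 0.0361]
tool_rot: [0.707, 0.707, 0.0, 0.0]
ft_force: [-0.7, 1.1, 5.2]
grip_width: 0.0558
grip_force: 20.0
```

>>> {"api": "arm_command", "payload": {
  "delta_rot": [
    [0, 0, 0],
    [0, 0, 0],
    [0, 0, 0],
    [0, 0, 0],
    [0, 0, 0],
    [0, 0, 0],
    [0, 0, 0],
    [0, 0, 0],
    [0, 0, 0],
    [0, 0, 0],
    [0, 0, 0],
    [0, 0, 0]
  ],
  "delta_pos": [
    [0, 0, 0],
    [0, 0, 0],
    [0, 0, 0],
    [0, 0, 0],
    [0, 0, 0],
    [0, 0, -0.005],
    [0, 0, -0.02],
    [0, 0, -0.045],
    [0, 0, -0.075],
    [0, 0, -0.105],
    [0, 0, -0.125],
    [0, 0, -0.13]
  ],
  "gripper": [-0.3, -0.35, -0.45, -0.6, -0.75, -0.85, -0.85, -0.85, -0.85, -0.85, -0.6, -0.6]
}}

```text
time: 21.98
position: [0.4488, 0.1139, 0.169]
tool_rot: [0.707, 0.707, 0.003, 0.002]
ft_force: [1.4, 0.2, 0.7]
grip_width: 0.0738
grip_force: 0.0
```

```bash
python3 - <<'E'
from h import *
go(.5915,.269,.15,138)
E
```

```text
t 21.98 pos [0.4488 0.1139 0.169 ] F [1.3634 0.1598 0.7087] w 0.0738 gf 0.0
dpos [0.155  0.1427 0.02  ] drot [  0.38   0.16 -47.98] rz30 equiv ok
```

>>> {"api": "arm_command", "payload": {
  "delta_rot": [
    [0, 0, -6],
    [0, 0, -12],
    [0, 0, -18],
    [0, 0, -24],
    [0, 0, -30],
    [0, 0, -36],
    [0, 0, -42],
    [0, 0, -48],
    [0, 0, -48],
    [0, 0, -48],
    [0, 0, -48]
  ],
  "delta_pos": [
    [0.015, 0.014, 0],
    [0.037, 0.034, 0],
    [0.06, 0.055, 0],
    [0.085, 0.078, 0],
    [0.11, 0.101, 0],
    [0.132, 0.122, 0],
    [0.147, 0.135, 0],
    [0.155, 0.143, 0.01],
    [0.155, 0.143, 0.02],
    [0.155, 0.143, 0.02],
    [0.155, 0.143, 0.02]
  ],
  "gripper": [-0.6, -0.6, -0.6, -0.6, -0.6, -0.6, -0.6, -0.6, -0.6, -0.6, -0.6],
  "grip_force": 12
}}

```text
time: 22.9
position: [0.5875, 0.2678, 0.1436]
tool_rot: [0.359, 0.933, -0.002, -0.002]
ft_force: [-0.3, -0.7, 0.3]
grip_width: 0.0698
grip_force: 0.0
```

```bash
python3 - <<'E'
from h import *
go(.5915,.269,.018,138)
E
```

```text
t 22.90 pos [0.5875 0.2678 0.1436] F [-0.3123 -0.712   0.3008] w 0.0698 gf 0.0
dpos [-0.0025  0.0041  0.1256] drot [-0.27 -0.16 -0.12] rz30 equiv ok
```

>>> {"api": "arm_command", "payload": {
  "delta_rot": [
    [0, 0, 0],
    [0, 0, 0],
    [0, 0, 0],
    [0, 0, 0],
    [0, 0, 0],
    [0, 0, 0],
    [0, 0, 0],
    [0, 0, 0],
    [0, 0, 0],
    [0, 0, 0],
    [0, 0, 0],
    [0, 0, 0]
  ],
  "delta_pos": [
    [-0.001, 0.002, 0.01],
    [-0.002, 0.003, 0.03],
    [-0.002, 0.003, 0.055],
    [-0.002, 0.003, 0.08],
    [-0.002, 0.003, 0.1],
    [-0.002, 0.003, 0.115],
    [-0.002, 0.003, 0.124],
    [-0.002, 0.003, 0.125],
    [-0.002, 0.003, 0.125],
    [-0.002, 0.003, 0.125],
    [-0.002, 0.003, 0.125],
    [-0.002, 0.003, 0.125]
  ],
  "gripper": [-0.6, -0.6, -0.6, -0.6, -0.6, -0.6, -0.6, -0.6, -0.4, -0.2, 0, 0.1]
}}

```text
time: 23.9
position: [0.5941, 0.2699, 0.0219]
tool_rot: [0.358, 0.934, 0.001, 0.001]
ft_force: [-0.1, 0.6, 0.1]
grip_width: 0.0507
grip_force: 0.0
```

>>> {"api": "arm_command", "payload": {
  "delta_rot": [
    [0, 0, 0],
    [0, 0, 0],
    [0, 0, 0],
    [0, 0, 0],
    [0, 0, 0],
    [0, 0, 0]
  ],
  "delta_pos": [
    [0, 0, 0],
    [0, 0, 0],
    [0, 0, 0],
    [0, 0, 0],
    [0, 0, 0],
    [0, 0, 0]
  ],
  "gripper": [0.15, 0.2, 0.3, 0.4, 0.4, 0.4]
}}

```text
time: 24.4
position: [0.593, 0.2696, 0.021]
tool_rot: [0.358, 0.934, -0.0, -0.0]
ft_force: [-1.5, -0.7, 4.9]
grip_width: 0.0359
grip_force: 12.0
```

```bash
python3 - <<'E'
from h import *
go(.5915,.269,.14,138)
E
```

```text
t 24.40 pos [0.593  0.2696 0.021 ] F [-1.5391 -0.7169  4.942 ] w 0.0359 gf 12.0
dpos [ 0.0007 -0.0015 -0.119 ] drot [-0.03 -0.02  0.02] rz30 equiv ok
```

>>> {"api": "arm_command", "payload": {
  "delta_rot": [
    [0, 0, 0],
    [0, 0, 0],
    [0, 0, 0],
    [0, 0, 0],
    [0, 0, 0],
    [0, 0, 0],
    [0, 0, 0],
    [0, 0, 0]
  ],
  "delta_pos": [
    [0, 0, -0.004],
    [0, 0, -0.015],
    [0, 0, -0.035],
    [0, 0, -0.06],
    [0, 0, -0.085],
    [0, 0, -0.105],
    [0, 0, -0.118],
    [0, 0, -0.118]
  ],
  "gripper": [0.4, 0.4, 0.4, 0.4, 0.4, 0.4, 0.4, 0.4]
}}

```text
time: 25.07
position: [0.5961, 0.2706, 0.1429]
tool_rot: [0.358, 0.934, 0.003, 0.004]
ft_force: [1.5, 0.7, -0.1]
grip_width: 0.0363
grip_force: 12.0
```

```bash
python3 - <<'E'
from h import *
go(.6115,-.2755,.14,105.5)
E
```

```text
t 25.07 pos [0.5961 0.2706 0.1429] F [ 1.4649  0.6769 -0.1471] w 0.0363 gf 12.0
dpos [-0.3768 -0.3957  0.0017] drot [ 0.5   0.14 32.52] rz30 equiv ok
```

>>> {"api": "arm_command", "payload": {
  "delta_rot": [
    [0, 0, 3],
    [0, 0, 6],
    [0, 0, 9],
    [0, 0, 12],
    [0, 0, 15],
    [0, 0, 18],
    [0, 0, 21],
    [0, 0, 24],
    [0, 0, 27],
    [0, 0, 30],
    [0, 0, 32.5],
    [0, 0, 32.5]
  ],
  "delta_pos": [
    [-0.01, -0.01, 0],
    [-0.03, -0.032, 0],
    [-0.055, -0.058, 0],
    [-0.08, -0.084, 0],
    [-0.105, -0.11, 0],
    [-0.13, -0.137, 0],
    [-0.155, -0.163, 0],
    [-0.18, -0.189, 0],
    [-0.205, -0.215, 0],
    [-0.23, -0.242, 0],
    [-0.255, -0.268, 0],
    [-0.278, -0.292, 0]
  ],
  "gripper": [0.4, 0.4, 0.4, 0.4, 0.4, 0.4, 0.4, 0.4, 0.4, 0.4, 0.4, 0.4]
}}

```text
time: 26.07
position: [0.6041, -0.1354, 0.1377]
tool_rot: [0.606, 0.795, -0.0, -0.0]
ft_force: [0.4, 0.6, -1.2]
grip_width: 0.0361
grip_force: 12.0
```

```bash
python3 - <<'E'
from h import *
go(.6115,-.2755,.14,105.5)
E
```

```text
t 26.07 pos [ 0.6041 -0.1354  0.1377] F [ 0.406   0.6074 -1.1984] w 0.0361 gf 12.0
dpos [-0.137  -0.0301 -0.0023] drot [-0.03 -0.02 -0.12] rz30 equiv ok
```

>>> {"api": "arm_command", "payload": {
  "delta_rot": [
    [0, 0, 0],
    [0, 0, 0],
    [0, 0, 0],
    [0, 0, 0],
    [0, 0, 0],
    [0, 0, 0],
    [0, 0, 0],
    [0, 0, 0],
    [0, 0, 0]
  ],
  "delta_pos": [
    [-0.03, -0.007, 0],
    [-0.06, -0.013, 0],
    [-0.09, -0.02, 0],
    [-0.115, -0.025, 0],
    [-0.132, -0.029, 0],
    [-0.138, -0.03, 0],
    [-0.138, -0.03, 0],
    [-0.138, -0.03, 0],
    [-0.138, -0.03, 0]
  ],
  "gripper": [0.4, 0.4, 0.4, 0.4, 0.4, 0.4, 0.4, 0.4, 0.4]
}}

```text
time: 26.82
position: [0.6122, -0.2722, 0.1382]
tool_rot: [0.605, 0.796, 0.0, -0.001]
ft_force: [-0.3, 0.2, -0.3]
grip_width: 0.0363
grip_force: 12.0
```

```bash
python3 - <<'E'
from h import *
go(.6115,-.2755,.05,105.5)
E
```

```text
t 26.82 pos [ 0.6122 -0.2722  0.1382] F [-0.3261  0.1741 -0.28  ] w 0.0363 gf 12.0
dpos [-0.0031 -0.0015  0.0882] drot [-0.04 -0.1   0.09] rz30 equiv ok
```

>>> {"api": "arm_command", "payload": {
  "delta_rot": [
    [0, 0, 0],
    [0, 0, 0],
    [0, 0, 0],
    [0, 0, 0],
    [0, 0, 0],
    [0, 0, 0],
    [0, 0, 0],
    [0, 0, 0]
  ],
  "delta_pos": [
    [-0.003, -0.001, 0.01],
    [-0.003, -0.001, 0.03],
    [-0.003, -0.001, 0.05],
    [-0.003, -0.001, 0.07],
    [-0.003, -0.001, 0.082],
    [-0.003, -0.001, 0.087],
    [-0.003, -0.001, 0.087],
    [-0.003, -0.001, 0.087]
  ],
  "gripper": [0.4, 0.4, 0.4, 0.4, 0.4, 0.4, 0.4, 0.4]
}}

```text
time: 27.48
position: [0.6128, -0.2773, 0.0518]
tool_rot: [0.605, 0.796, 0.0, 0.0]
ft_force: [0.9, 0.2, -0.9]
grip_width: 0.0361
grip_force: 12.0
```

```bash
python3 - <<'E'
from h import *
go(.6115,-.2755,.025,105.5)
s=viewer.camera("scene")
cv2.imwrite("pics/g.png",cv2.resize(s["pixels"][280:390,235:345],(600,600),interpolation=cv2.INTER_CUBIC))
E
```

```text
t 27.48 pos [ 0.6128 -0.2773  0.0518] F [ 0.857   0.223  -0.9409] w 0.0361 gf 12.0
dpos [ 0.0021 -0.0008  0.0268] drot [0.02 0.02 0.04] rz30 equiv ok
```

View pics/g.png

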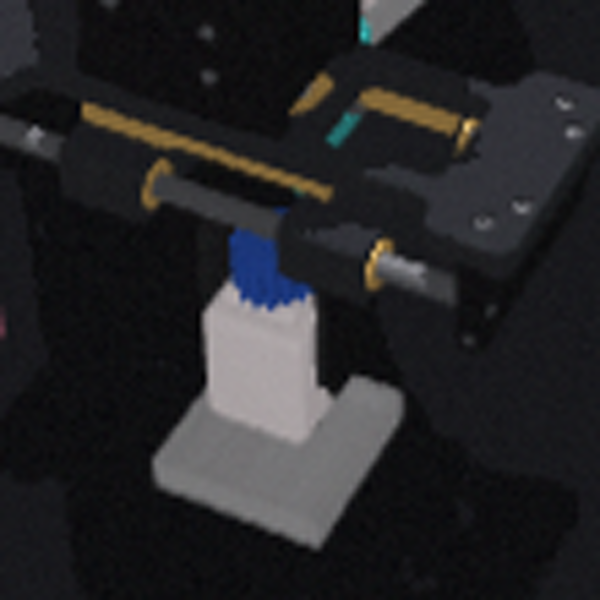

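The small square bottle is above its dish, with the dish's left corner at about (155,460) and right corner at (403,393) in the crop. I check the centring by rays.

```bash
python3 - <<'E'
from h import *
s=viewer.camera("scene"); c=lambda L:np.array(L)/5.4545+[235,280]
B=onplane(s,c([(212,405),(300,443),(330,390)]),.0308); D=onplane(s,c([(155,462),(322,528),(403,393)]),.012)
F=onplane(s,c([(158,487),(320,548),(403,410)]),0)
for P in(B,D,F): print(P.tolist(),"mid",(P[0]+P[2])/2,np.linalg.norm(np.diff(P,axis=0),axis=1))
im=s["pixels"][280:390,235:345]; g=cv2.cvtColor(im,cv2.COLOR_BGR2GRAY)
for k in blobs((g>60)&(cv2.cvtColor(im,cv2.COLOR_BGR2HSV)[...,1]<60),300):print(cen(k),cv2.contourArea(k))
E
```

```text
[[0.6032723795500918, -0.2975756304158811], [0.6350631937421103, -0.29001098535237874], [0.6268722825668094, -0.2680072768179134]] mid [ 0.6151 -0.2828] [0.0327 0.0235]
[[0.5939967521480988, -0.3149653440943226], [0.6521064216747929, -0.2982210966015367], [0.6334620106974669, -0.24068653226134673]] mid [ 0.6137 -0.2778] [0.0605 0.0605]
[[0.5941068935497014, -0.31466284999861777], [0.6499700892128872, -0.29727022420192933], [0.6310481296743062, -0.23811774898466198]] mid [ 0.6126 -0.2764] [0.0585 0.0621]
[49.8131 77.4256] 1212.5
```

The dish centre is (0.6135, −0.277) with a 60.5 mm side, and the bottle agrees with it within 2 mm. Straight down.

>>> {"api": "arm_command", "payload": {
  "delta_rot": [
    [0, 0, 0],
    [0, 0, 0],
    [0, 0, 0],
    [0, 0, 0],
    [0, 0, 0],
    [0, 0, 0],
    [0, 0, 0],
    [0, 0, 0],
    [0, 0, 0],
    [0, 0, 0],
    [0, 0, 0]
  ],
  "delta_pos": [
    [0, 0, 0.005],
    [0, 0, 0.01],
    [0, 0, 0.015],
    [0, 0, 0.019],
    [0, 0, 0.0215],
    [0, 0, 0.0235],
    [0, 0, 0.025],
    [0, 0, 0.026],
    [0, 0, 0.0265],
    [0, 0, 0.0265],
    [0, 0, 0.0265]
  ],
  "gripper": [0.4, 0.4, 0.4, 0.4, 0.4, 0.4, 0.4, 0.4, 0.4, 0.4, 0.4]
}}

```text
time: 28.5
position: [0.6125, -0.2776, 0.0252]
tool_rot: [0.605, 0.796, 0.0, 0.0]
ft_force: [-0.1, -0.7, -0.1]
grip_width: 0.0362
grip_force: 12.0
```

>>> {"api": "arm_command", "payload": {
  "delta_rot": [
    [0, 0, 0],
    [0, 0, 0],
    [0, 0, 0]
  ],
  "delta_pos": [
    [0, 0, 0.0005],
    [0, 0, 0.0005],
    [0, 0, 0.0005]
  ],
  "gripper": [0.4, 0.4, 0.4]
}}

```text
time: 28.75
position: [0.6126, -0.2776, 0.025]
tool_rot: [0.605, 0.796, 0.0, 0.0]
ft_force: [0.3, 0.6, 1.7]
grip_width: 0.0356
grip_force: 12.0
```

In contact at the expected 0.025. Release, retreat and check.

>>> {"api": "arm_command", "payload": {
  "delta_rot": [
    [0, 0, 0],
    [0, 0, 0],
    [0, 0, 0],
    [0, 0, 0],
    [0, 0, 0],
    [0, 0, 0],
    [0, 0, 0],
    [0, 0, 0],
    [0, 0, 0],
    [0, 0, 0],
    [0, 0, 0],
    [0, 0, 0]
  ],
  "delta_pos": [
    [0, 0, 0],
    [0, 0, 0],
    [0, 0, 0],
    [0, 0, 0],
    [0, 0, 0],
    [0, 0, -0.005],
    [0, 0, -0.025],
    [0, 0, -0.05],
    [0, 0, -0.085],
    [0, 0, -0.12],
    [0, 0, -0.155],
    [0, 0, -0.18]
  ],
  "gripper": [0.15, 0.1, 0, -0.2, -0.4, -0.4, -0.4, -0.4, -0.4, -0.4, -0.4, -0.4]
}}

```text
time: 29.75
position: [0.6133, -0.278, 0.2086]
tool_rot: [0.605, 0.796, 0.0, 0.002]
ft_force: [0.4, -1.3, 0.3]
grip_width: 0.0605
grip_force: 0.0
```

>>> {"api": "arm_command", "payload": {
  "delta_rot": [
    [0, 0, 0],
    [0, 0, 0],
    [0, 0, 0],
    [0, 0, 0],
    [0, 0, 0],
    [0, 0, 0],
    [0, 0, 0],
    [0, 0, 0],
    [0, 0, 0],
    [0, 0, 0]
  ],
  "delta_pos": [
    [-0.04, 0, 0],
    [-0.08, 0, 0],
    [-0.12, 0, 0],
    [-0.16, 0, 0],
    [-0.2, 0, 0],
    [-0.23, 0, 0],
    [-0.25, 0, 0],
    [-0.25, 0, 0],
    [-0.25, 0, 0],
    [-0.25, 0, 0]
  ],
  "gripper": [-0.4, -0.4, -0.4, -0.4, -0.4, -0.4, -0.4, -0.4, -0.4, -0.4]
}}

```text
time: 30.58
position: [0.679, -0.5171, 0.2042]
tool_rot: [0.605, 0.796, 0.0, -0.001]
ft_force: [0.5, 0.6, 0.5]
grip_width: 0.0608
grip_force: 0.0
```

```bash
python3 - <<'E'
from h import *
s=viewer.camera("scene");t=viewer.camera("top")
cv2.imwrite("pics/z.png",cv2.resize(s["pixels"][160:400,130:480],None,fx=2.25,fy=2.25,interpolation=cv2.INTER_CUBIC))
cv2.imwrite("pics/zt.png",cv2.resize(t["pixels"][170:310,130:500],None,fx=2.15,fy=2.15,interpolation=cv2.INTER_CUBIC))
E
```

```text
(no output)
```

View pics/z.png

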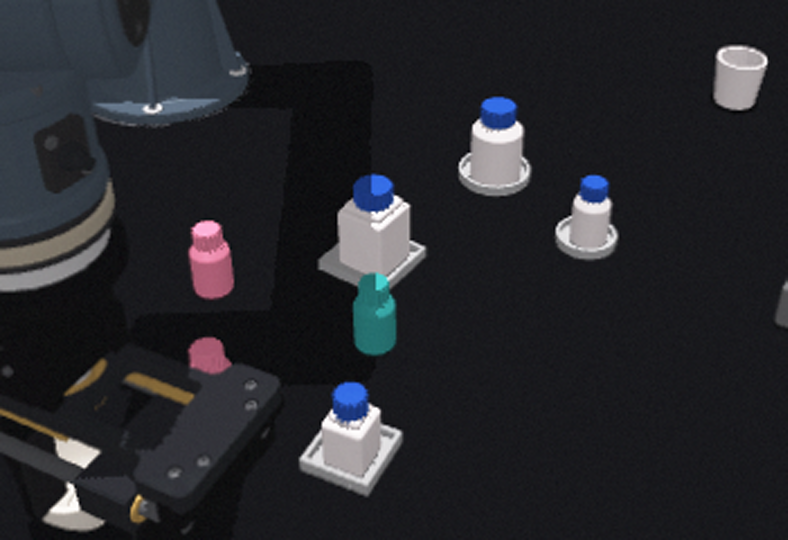

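View pics/zt.png

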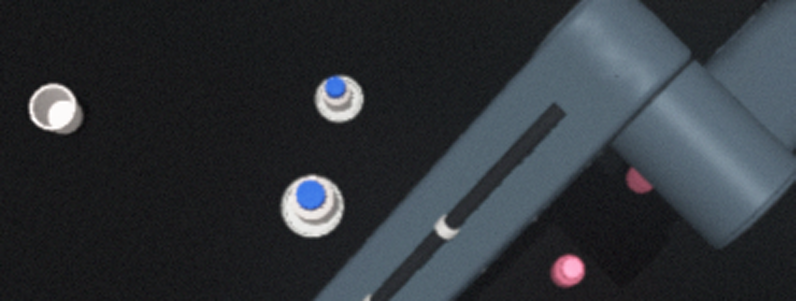

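The scene view shows all four bottles upright, each inside the rim of its own dish: (497,150) large round, (590,215) small round, (373,225) large square, (350,430) small square in the crop. The top view confirms the round pair. The jar is undisturbed and the mortar was not approached. The gripper is clear, so I hand in.

```bash
python3 -c "
from rig import robot
print(robot.hand_in())"
```

```text
the job is handed in; nothing more can be done
None
```

All four bottles stand upright, each in its own dish; the jar and the mortar were not touched, and the job was handed in at about 31 s of the 106 s allowed.

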